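Set the glue hood to work: sash up to the mark, fan on

ROBOT

A 6-joint arm with a two-finger parallel gripper is mounted at the origin on a cart in front of the work surface, level with it; the furniture and walls round the work are solid. World frame = base frame: x ahead of the robot, y to its left, z up, the work surface at z = 0. Lengths are in m, angles in rad, forces in N, time in s.
With the tool pointing down it reaches from about 0.3 to 0.875 m from the base axis. Payload 6.4 kg.
Tool frame: the origin (TCP) lies midway between the tips of the shut fingers; the grasp point (between the pads) lies 19 mm behind it; x points along the fingers, y is the direction in which the jaws open and shut, and the axes are right-handed (so a half turn about x gives the same grasp; the last joint's range is limited). The gripper opens to 85 mm and grips with 20 to 120 N. Pads are 22 mm wide; open, the fingers measure 114 mm over their backs; the gripper's body (76 mm by 85 mm) begins 54 mm behind the grasp point. The pads swing forward as they close: fully open they stand 13 mm farther back than shut.
Start: joints at [1.052, 0.181, 1.607, -0, 1.354, -0.206], TCP at [0.177, 0.547, 0.231] pointing down, gripper open.
Joint ranges: [-2.99, 2.99], [-0.89, 2.07], [0.3, 2.58], [-1.14, 4.28], [0, 2.63], [-3.12, 3.12]. Speed limits (rad/s): [2.57, 2.57, 3.01, 3.14, 3.14, 3.14].

INTERFACE

Orientations are given as a unit quaternion [w, x, y, z].
In Python, from bench import ctrl gives the robot as it stands.
- The arm moves only by the tool step_arm, never from a script. Its argument "motion" is a list of rows, each a list of 7 numbers: the shift along the tool's x, y, z in mm, then the turn, a rotation vector about the tool's x, y, z in degrees, then the closure in counts, from 0 (fully open) to 255 (shut). In form: [[tx, ty, tz, rx, ry, rz, hand], ...]. A call has 1 to 10 rows; each row is the pose to reach, as a shift and turn from the pose commanded when the call began, along the tool's axes at that moment; what a row does not reach only later rows make up. A row lasts 1/8 s, in which the tool goes at most 62.5 mm and 10.7 degrees, less where a joint would pass 70% of its speed; a pose out of reach is approached as far as the arm can. A call with a gripper value outside its range is refused whole. The fingers move at their own pace and stop on an object; the grip force is fixed at half the most. Time passes only in rows, so rows that repeat a pose let the fingers close. It gives the time, the measured TCP pose, the force and the opening at its end, in the units of the state.
- ctrl.get_obs(): the state, without advancing time (a new reading comes with each control period).
- ctrl.camera(name): name is "scene" or "top" or "wrist"; returns (picture, depth): 384x512x3 uint8, red, green, blue; 384x512 float32, m along the optical axis (not along the pixel's ray), 0 where there is no reading.
- ctrl.camera_info(name): a dict with "fx", "fy", "cx", "cy" (pixels), "T" (4x4, takes a point from camera to world coordinates); the wrist camera has in their place "hand_eye" (4x4, takes a point from camera to tool coordinates, whose origin is the TCP and whose axes are the tool frame's). Camera axes: x right, y down, z forward; pixel columns grow to the right and rows downward; lengths in m; the calibration is good to about 2 mm. A picture is of the moment at which its call begins: read the wrist's pose just before it. camera_info takes no time and is no camera call.
- ctrl.hand_in(): hands the job in, once; it reports no verdict.
The state is a dict: "time_s": time; "q": joint angles; "dq": joint speeds; "joint_efforts": joint torques, N m; "eef_pos": TCP position; "eef_rot": TCP orientation; "wrist_force": force on the tool from outside, world axes, zero at the start; "torque": the same for the moment, N m; "opening": opening from 0.0 (shut) to 1.0 (fully open).
Only numpy, scipy, OpenCV 4.12 (cv2) and the standard library are available. Lean on these libraries where they do the work, as an engineer would, in place of code of your own. Each camera call takes 0.05 s, during which the arm holds its last target. There are 200 camera calls.

TASK

Gently push the window of the small extraction hood up from beneath its lip until the lip is level with the two green clips on the posts and stays there by itself. Only then press the green fan button on the grey switch box right down and let go. Do not grip the lip, and leave the clips and the things standing around where they are.

Things in the scene. Friction and masses are not known exactly. Their poses are not given: they have to be found in the camera images.
- sash (a joint): travel of the sash: the aluminium-framed clear window, 322 mm wide, in the leaning front of the white hood (400 mm wide, 350 mm tall, fixed). 0 = shut, grows upward to 0.15 m, along a line leaning 25 degrees back from vertical, into the hood. Counterweighted: it stays where it is left; pushing takes about 3 N along the slide.
- lip (a point): middle of the front edge of the lip across the sash's foot, half-way through its thickness; moves with the sash. The lip is a bar 290 mm long, 14 mm thick (lower half black rubber; upper half yellow, set back 12 mm), standing 35 mm out. Axes: z up along the slide (leaning 25 degrees back), y along the lip to the left, x square to the sash, into the hood.
- lip_under (a point): front edge of the lip's flat underside, middle of its length; axes as lip. The underside runs from x = 0 to x = +35 mm, where the face of the sash frame begins; the frame ends 8 mm below the underside, and the hood's fixed front sill below it is about flush. In front of frame and sill there is free room down to the table.
- mark (a point): tip of the left one of the two green clips (one on each white post, both at the same height, 14 mm tall), at its front and the middle of its height, as far out from the sash as the lip; same axes as lip. The sash is at the mark when lip and mark have the same z in these axes.
- marks (a joint): position of the pair of clips on the same scale as sash: the sash is at the mark when sash equals marks. The clips are stiff and stay where they are unless forced.
- fan_button_top (a point): middle of the top face of the green round push button (32 mm across) on the grey switch box (85x85 mm, 42 mm tall, fixed to the table, in front of the hood to its left or right); pressed straight down.
- fan_button (a joint): how far the button is pressed: 0 = up, 0.006 m = right down, which takes 5 N; it springs back.
- plaster_bowl_mid (a point): green rubber mixing bowl with set plaster, 105x110x55 mm; loose bystander, the point is its centre half-way up
- ink_bottle_mid (a point): dark blue ink bottle with white cap, 34x34x60 mm; loose bystander, the point is its centre half-way up
- small_glass_mid (a point): small clear glass, 35 mm wide, 71 mm tall; loose bystander, the point is its centre half-way up
- jar_empty_mid (a point): large clear glass jar, 94 mm wide, 150 mm tall, beside the hood; loose bystander, the point is its centre half-way up
- sample_vial_0_mid (a point): sample vial with white cap, 23 mm wide, 61 mm tall; loose bystander, the point is its centre half-way up
- tape_roll_mid (a point): roll of white tape lying flat, 66 mm wide, 19 mm tall; loose bystander, the point is its centre half-way up
Mind the look-alikes: they are no part of the job. What is shaped like the part that bears fan_button_top but purple or yellow is not meant.

How it is judged:
By the outcome, as a careful person would: the job done as asked, in the order asked, and still so for the second after the job is handed in, with the robot touching nothing.
It also fails if it takes over 48 s, if anything falls off the work surface, if the arm or the gripper's body presses on something with over 40 N, if the wrist force passes 120 N, or if a joint passes its speed limit or range.

## Working session

There is one attempt and no reset: what is moved stays moved. The work goes in short steps, Python scripts to look and compute and a tool call to move; the robot and the scene stay as the last step left them, time stands still between calls to the robot, and variables do not carry over. Pictures are saved under pics/ and viewed, about 8 in all and at most 12, crops included, and the job is handed in when it is done.

Besides the shell and the picture viewer there is one more tool, called after ">>>" as name(argument=value, ...) on one line, values as JSON. step_arm: Moves the arm, as the interface text tells. Its arguments: {"type":"object","properties":{"motion":{"type":"array","items":{"type":"array","items":{"type":"number"}}}},"required":["motion"]}

```bash
mkdir -p pics
cat > h.py <<'E'
import numpy as np,cv2,pickle
from bench import ctrl
def grab(n):
    o=ctrl.get_obs(); im,d=ctrl.camera(n); i=ctrl.camera_info(n)
    pickle.dump((o,im,d,i),open(f'{n}.pkl','wb')); return o,im,d,i
def load(n): return pickle.load(open(f'{n}.pkl','rb'))
def R(q):
    from scipy.spatial.transform import Rotation as r
    return r.from_quat([q[1],q[2],q[3],q[0]]).as_matrix()
def cloud(n):
    o,im,d,i=load(n)
    v,u=np.mgrid[:384,:512]
    p=np.stack([(u-i['cx'])/i['fx']*d,(v-i['cy'])/i['fy']*d,d],-1)
    if 'T' in i: T=np.array(i['T'])
    else:
        W=np.eye(4);W[:3,:3]=R(o['eef_rot']);W[:3,3]=o['eef_pos'];T=W@np.array(i['hand_eye'])
    P=p@T[:3,:3].T+T[:3,3]; P[d==0]=np.nan
    return im,P,T,i
E
python3 - <<'E'
from h import *
for n in('scene','top'):
    o,im,d,i=grab(n); cv2.imwrite(f'pics/{n}0.png',cv2.resize(im[...,::-1],(800,600),interpolation=cv2.INTER_CUBIC))
    print(n,i)
print(o)
E
```

```text
scene {'fx': 459.12294445876586, 'fy': 459.12294445876586, 'cx': 263.79753559168853, 'cy': 186.5943412019951, 'T': array([[ 0.79930657, -0.44239148,  0.40669249,  0.02154563],
       [-0.60092216, -0.58703301,  0.54248023, -0.67044937],
       [-0.00124672, -0.67799855, -0.73506219,  1.03633657],
       [ 0.        ,  0.        ,  0.        ,  1.        ]])}
top {'fx': 392.23078415856077, 'fy': 392.23078415856077, 'cx': 252.80110864330183, 'cy': 194.69786861772616, 'T': array([[-0.01812844, -0.98887185,  0.14766115,  0.35163162],
       [-0.99982167,  0.01871093,  0.00255661,  0.00504523],
       [-0.00529104, -0.14758847, -0.98903471,  1.32540553],
       [ 0.        ,  0.        ,  0.        ,  1.        ]])}
{'time_s': 0.05, 'q': array([ 1.05171627e+00,  1.81525279e-01,  1.60801109e+00, -2.34322376e-07,
        1.35379747e+00, -2.06297993e-01]), 'dq': array([-0.00174248, -0.00216877, -0.00131732,  0.0018182 , -0.00175334,
       -0.00215413]), 'joint_efforts': array([-3.35600489e-04, -4.46241045e+01, -3.52587211e+01, -3.40967390e-04,
        4.16952971e-03, -4.71836654e-05]), 'eef_pos': array([0.17663397, 0.54661765, 0.23039153]), 'eef_rot': array([ 0.69825853,  0.10955928,  0.6986952 , -0.11071045]), 'wrist_force': array([-0.52239717,  1.7519361 ,  0.51628127]), 'torque': array([-0.02379942, -0.00546389,  0.03348769]), 'opening': 1.0009043806998081}
```

View pics/scene0.png

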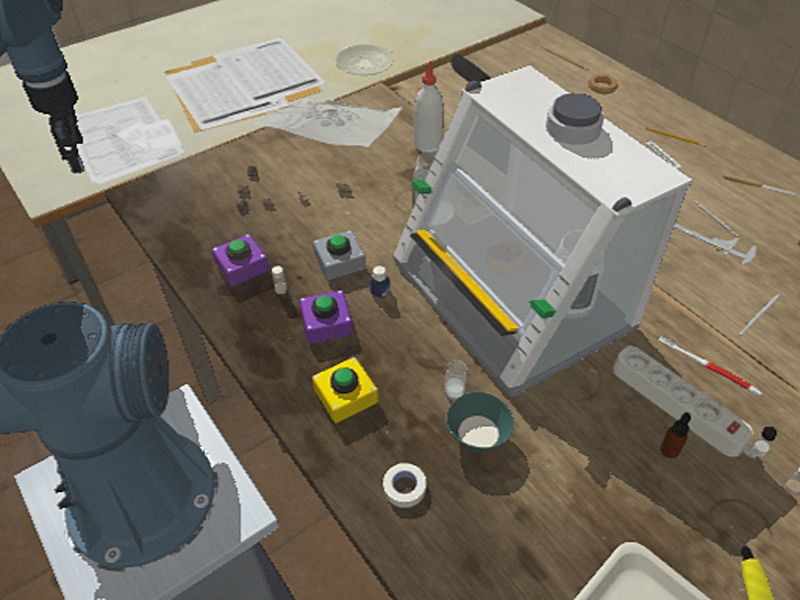

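View pics/top0.png

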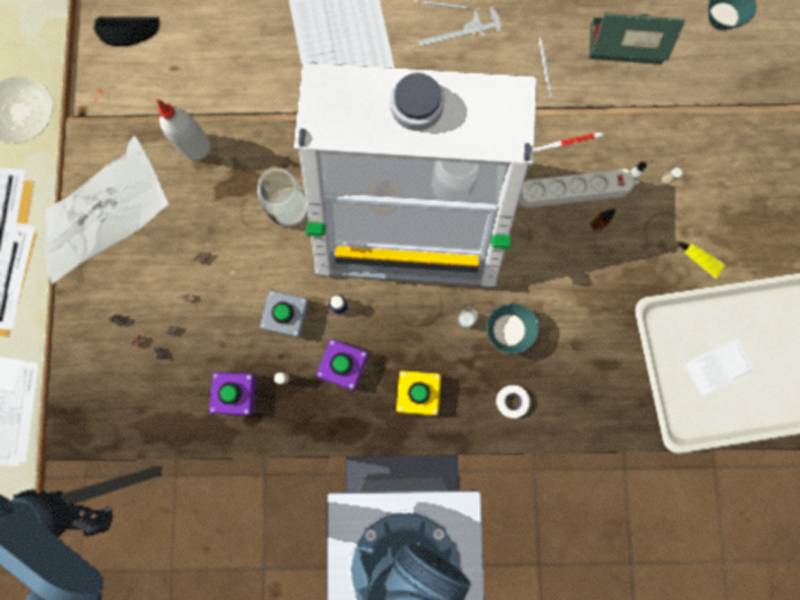

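The hood stands ahead of the robot. In the scene view the lip (yellow/black) runs from (418,235) to (515,328) and the clips are at (421,187) and (543,307). The grey box with the green button is at (338,245). The ink bottle at (379,280) and the glass at (456,378) stand in front of the hood.

Run:
```python
from h import *
np.set_printoptions(precision=4,suppress=True)
for n in('scene','top'):
    im,P,T,i=cloud(n)
    hsv=cv2.cvtColor(im,cv2.COLOR_RGB2HSV)
    H,S,V=[hsv[...,k].astype(int) for k in range(3)]
    for nm,m in (('green',(H>50)&(H<85)&(S>120)&(V>60)),('yellow',(H>18)&(H<32)&(S>170)&(V>120))):
        k,l,st,c=cv2.connectedComponentsWithStats(m.astype(np.uint8))
        for j in range(1,k):
            if st[j,4]<25: continue
            q=P[l==j]; print(n,nm,c[j].round(1),st[j,4],'med',np.nanmedian(q,0),'lo',np.nanpercentile(q,5,axis=0),'hi',np.nanpercentile(q,95,axis=0))
# yellow lip fit in scene+top ; hood orientation
pts=[]
for n,box in(('scene',(140,225,250,340)),('top',(150,180,205,312))):
    im,P,T,i=cloud(n)
    hsv=cv2.cvtColor(im,cv2.COLOR_RGB2HSV); m=np.zeros(im.shape[:2],bool); m[box[0]:box[1],box[2]:box[3]]=1
    m&=(hsv[...,0]>18)&(hsv[...,0]<32)&(hsv[...,1]>150)&(hsv[...,2]>100)
    q=P[m];q=q[~np.isnan(q[:,0])]
    c=np.median(q,0);u,s,vt=np.linalg.svd(q-c,full_matrices=False); 
    t=(q-c)@vt[0]; print(n,len(q),c,vt[0],vt[2],np.percentile(t,[1,99]), c+vt[0]*t.min(), c+vt[0]*t.max(),s/np.sqrt(len(q)))
# rows across lip in scene: column through the middle
im,P,T,i=cloud('scene')
for (u,v0,v1) in((285,160,195),(310,185,215)):
    for v in range(v0,v1,1): print(u,v,im[v,u],P[v,u])
crop=im[100:260,180:360]; cv2.imwrite('pics/c1.png',cv2.resize(crop[...,::-1],None,fx=4,fy=3.75,interpolation=cv2.INTER_CUBIC))
```

```text
scene green [269.2 119. ] 81 med [0.6609 0.158  0.1888] lo [0.6537 0.1449 0.1826] hi [0.6765 0.1754 0.1953]
scene green [215.8 154.2] 67 med [0.5236 0.2458 0.0627] lo [0.5118 0.2348 0.0556] hi [0.5371 0.2603 0.0667]
scene green [151.3 156.6] 48 med [0.3594 0.3545 0.0635] lo [0.3473 0.3448 0.0584] hi [0.3717 0.3674 0.0679]
scene green [207.  193.8] 84 med [0.4135 0.1231 0.0628] lo [0.4022 0.1122 0.0567] hi [0.4277 0.1362 0.0662]
scene green [346.9 196.9] 120 med [ 0.6305 -0.1959  0.1894] lo [ 0.623  -0.2084  0.1831] hi [ 0.6472 -0.1807  0.1947]
scene green [219.6 240.9] 108 med [ 0.3527 -0.0364  0.0627] lo [ 0.3406 -0.0478  0.0566] hi [ 0.3659 -0.0232  0.0665]
scene yellow [299.2 179.9] 498 med [ 0.6259 -0.0315  0.1133] lo [ 0.6102 -0.1468  0.1078] hi [0.643  0.1143 0.1176]
scene yellow [221.3 250.1] 785 med [ 0.3449 -0.0558  0.0401] lo [ 0.3121 -0.0768  0.0109] hi [0.391  0.0044 0.0442]
scene yellow [483.2 371.3] 369 med [ 0.6391 -0.6517  0.0163] lo [ 0.6219 -0.6726  0.0099] hi [ 0.6568 -0.6291  0.0229]
top green [201.5 146.2] 91 med [0.6701 0.158  0.1913] lo [0.6593 0.1427 0.1858] h
[... 3457 characters left out ...]
[ 0.6039 -0.0992  0.1129]
310 200 [54 52 49] [ 0.5985 -0.1049  0.1178]
310 201 [47 46 40] [ 0.5959 -0.1078  0.1182]
310 202 [45 40 39] [ 0.5958 -0.1083  0.1147]
310 203 [64 63 66] [ 0.5964 -0.1082  0.1101]
310 204 [90 90 93] [ 0.6249 -0.0807  0.0603]
310 205 [91 95 97] [ 0.621  -0.0849  0.0627]
310 206 [90 92 91] [ 0.6168 -0.0895  0.0657]
310 207 [84 85 88] [ 0.6165 -0.0902  0.0623]
310 208 [85 86 88] [ 0.6159 -0.0912  0.0594]
310 209 [88 88 88] [ 0.613  -0.0945  0.0603]
310 210 [86 90 90] [ 0.6162 -0.0918  0.051 ]
310 211 [86 86 87] [ 0.6124 -0.0959  0.0535]
310 212 [83 84 86] [ 0.6116 -0.0972  0.0509]
310 213 [89 92 93] [ 0.6109 -0.0982  0.048 ]
310 214 [86 89 90] [ 0.6111 -0.0985  0.0438]
```

View pics/c1.png

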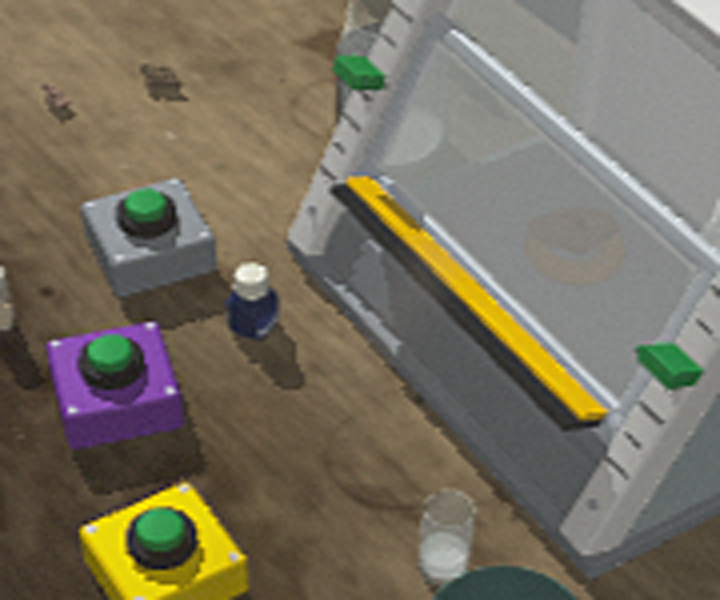

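The crop shows the sash nearly shut, with the lip well below both clips. The clips are at about (360,70) and (670,365) in the crop, and the ink bottle and glass are at low height. Next I measure in the hood frame.

```bash
cat >> h.py <<'E'
th=np.deg2rad(25);yh=np.array([.0865,.99625,0]);yh/=np.linalg.norm(yh);f=np.array([yh[1],-yh[0],0])
s=np.cos(th)*np.array([0,0,1])+np.sin(th)*f; xl=np.cos(th)*f-np.sin(th)*np.array([0,0,1])
H=np.stack([xl,yh,s])   # hood coords = H@p
def plan(p,Rt):
    from scipy.spatial.transform import Rotation as r
    o=ctrl.get_obs(); R0=R(o['eef_rot']); 
    print('shift mm',(R0.T@(np.array(p)-o['eef_pos'])*1e3).round(1),'turn deg',np.rad2deg(r.from_matrix(R0.T@Rt).as_rotvec()).round(2))
E
python3 - <<'E'
from h import *
np.set_printoptions(precision=4,suppress=True)
for n in('scene','top'):
    im,P,T,i=cloud(n); h=P@H.T
    hsv=cv2.cvtColor(im,cv2.COLOR_RGB2HSV);Hh,S,V=[hsv[...,k].astype(int) for k in range(3)]
    near=(h[...,2]>.3)&(h[...,2]<.46)&(h[...,1]>-.2)&(h[...,1]<.27)&(P[...,0]>.59)
    for nm,m in (('clipL',(Hh>50)&(Hh<85)&(S>120)&(h[...,1]>.15)),('clipR',(Hh>50)&(Hh<85)&(S>120)&(h[...,1]<.0)),('yel',(Hh>18)&(Hh<32)&(S>170)&(V>120)),('blk',(V<80)&(P[...,2]>.1)&(P[...,2]<.125)&(P[...,0]<.64))):
        q=h[m&near]; print(n,nm,len(q)); print(np.percentile(q,[2,10,25,50,75,90,98],axis=0).T)
im,P,T,i=cloud('top')
for nm,u,v in(('ink',338,303),('glass',467,317),('bowl',512,330),('tape',513,402),('vial',281,378)): print(nm,P[int(v*.64)-1:int(v*.64)+2,int(u*.64)].round(3)[1])
o=ctrl.get_obs();print(R(o['eef_rot']));print('axes',H)
E
```

```text
scene clipL 81
[[0.4963 0.4984 0.4997 0.5045 0.513  0.5187 0.5201]
 [0.2014 0.2027 0.2059 0.2157 0.2242 0.2308 0.2345]
 [0.4363 0.4389 0.4417 0.4463 0.448  0.4489 0.45  ]]
scene clipR 120
[[ 0.4961  0.4984  0.4997  0.5031  0.514   0.5183  0.5225]
 [-0.1529 -0.1522 -0.1497 -0.1403 -0.1317 -0.1265 -0.1234]
 [ 0.4369  0.4392  0.4418  0.4463  0.448   0.449   0.4498]]
scene yel 497
[[ 0.5092  0.5113  0.5134  0.5186  0.5258  0.53    0.5326]
 [-0.1009 -0.0805 -0.0435  0.0236  0.1002  0.1478  0.1775]
 [ 0.3625  0.3646  0.366   0.3674  0.3683  0.3689  0.37  ]]
scene blk 406
[[ 0.497   0.4986  0.5     0.5026  0.5084  0.5115  0.5162]
 [-0.1018 -0.0881 -0.0507  0.0196  0.0956  0.146   0.1752]
 [ 0.3545  0.3565  0.3585  0.3599  0.3611  0.3618  0.3628]]
top clipL 90
[[0.5013 0.5023 0.5041 0.5108 0.5181 0.5231 0.5251]
 [0.1992 0.2025 0.207  0.2155 0.2247 0.229  0.2315]
 [0.4431 0.4449 0.4485 0.4501 0.4517 0.4527 0.453 ]]
top clipR 98
[[ 0.5005  0.5012  0.504   0.5098  0.5176  0.522   0.6431]
 [-0.187  -0.1525 -0.1474 -0.1382 -0.1314 -0.1254 -0.1209]
 [ 0.3025  0.4435  0.4479  0.45    0.4518  0.4528  0.4538]]
top yel 608
[[ 0.5129  0.5147  0.5166  0.5219  0.5288  0.533   0.5351]
 [-0.1    -0.0754 -0.034   0.0377  0.1106  0.1548  0.1767]
 [ 0.3616  0.3649  0.3679  0.3699  0.3713  0.3726  0.374 ]]
top blk 307
[[ 0.5013  0.5024  0.5037  0.5063  0.5092  0.5111  0.5131]
 [-0.0986 -0.0747 -0.0323  0.0401  0.1131  0.1568  0.1766]
 [ 0.3565  0.3594  0.3611  0.3626  0.364   0.3651  0.3671]]
ink [0.548 0.128 0.06 ]
glass [ 0.519 -0.143  0.02 ]
bowl [ 0.488 -0.24   0.012]
tape [ 0.335 -0.238  0.001]
vial [0.395 0.247 0.064]
[[-0.0008  0.3077  0.9515]
 [-0.0014  0.9515 -0.3077]
 [-1.     -0.0016 -0.0003]]
axes [[ 0.9029 -0.0784 -0.4226]
 [ 0.0865  0.9963  0.    ]
 [ 0.421  -0.0366  0.9063]]
```

Run:
```python
from h import *
Rt=H.T
for c in([.38,.04,.33],[.524,.04,.33]):
    p=H.T@np.array(c); print(p); plan(p,Rt)
```

```text
[ 0.4855074  -0.00200398  0.13848663]
shift mm [  92.5 -426.8  462.7] turn deg [-11.49 -64.74   7.43]
[ 0.61552656 -0.01329297  0.0776296 ]
shift mm [ 153.3 -397.5  589.9] turn deg [-11.49 -64.74   7.43]
```

>>> step_arm(motion=[[0,-45,45,-1,-6,0.7,255],[0,-90,90,-2,-13,1.5,255],[0,-135,135,-3.4,-19,2.2,255],[0,-180,180,-4.6,-26,3,255],[0,-225,220,-5.7,-32,3.7,255],[0,-270,265,-7,-39,4.5,255],[0,-315,310,-8,-45,5.2,255],[0,-355,350,-9.2,-52,6,255],[0,-395,390,-10.3,-58,6.7,255],[0,-427,420,-11.5,-64.7,7.4,255]])

```text
time_s: 1.35
eef_pos: [0.4348, 0.0806, 0.2595]
eef_rot: [0.952, 0.028, 0.301, -0.044]
wrist_force: [-0.3, 0.7, -0.3]
opening: -0.001
```

Run:
```python
from h import *
o=ctrl.get_obs(); print(o['q'].round(2),o['eef_pos'],(H@R(o['eef_rot'])).round(3),o['opening'],o['wrist_force'])
plan(H.T@np.array([.38,.04,.33]),H.T)
```

```text
[-0.09 -0.87  2.57  0.02  0.48 -1.56] [0.43480719 0.08060411 0.259536  ] [[ 0.985  0.002  0.175]
 [ 0.004  1.    -0.03 ]
 [-0.175  0.03   0.984]] -0.0009197599273248955 [-0.26809151  0.74885884 -0.30130196]
shift mm [116.5 -80.2 -63.6] turn deg [ -1.71 -10.09  -0.05]
```

Run:
```python
from h import *
for c in([.45,.04,.32],[.45,.04,.36]): plan(H.T@np.array(c),H.T)
```

```text
shift mm [187.2 -80.4 -61.1] turn deg [ -1.71 -10.09  -0.05]
shift mm [180.1 -79.2 -21.8] turn deg [ -1.71 -10.09  -0.05]
```

>>> step_arm(motion=[[40,-40,-10,0,0,0,255],[90,-80,-25,0,0,0,255],[140,-80,-45,-1,-4,0,255],[187,-80,-61,-1.7,-10,0,255],[187,-80,-61,-1.7,-10,0,255],[187,-80,-61,-1.7,-10,0,255]])

```text
time_s: 2.1
eef_pos: [0.5023, 0.0263, 0.2224]
eef_rot: [0.967, 0.017, 0.249, -0.043]
wrist_force: [0.5, 0.7, 0.5]
opening: -0.001
```

Run:
```python
from h import *
o=ctrl.get_obs(); print(o['q'].round(2),o['eef_pos'],H@o['eef_pos'],(H@R(o['eef_rot'])).round(3),o['wrist_force'])
plan(H.T@np.array([.524,.04,.325]),H.T)
for n in('scene','wrist'):
    o,im,d,i=grab(n); cv2.imwrite(f'pics/{n}1.png',im[...,::-1])
cv2.imwrite('pics/both1.png',np.hstack([cv2.resize(load(n)[1][...,::-1],(400,300)) for n in('scene','wrist')]))
```

```text
[-0.32 -0.52  2.58  1.45  0.2  -3.12] [0.50234017 0.0263382  0.22239541] [0.3575152  0.06969198 0.41209826] [[ 0.998  0.001  0.068]
 [ 0.     1.    -0.012]
 [-0.068  0.012  0.998]] [0.52375329 0.6973447  0.49209778]
shift mm [172.  -30.6 -75.2] turn deg [-0.69 -3.91  0.01]
```

View pics/both1.png

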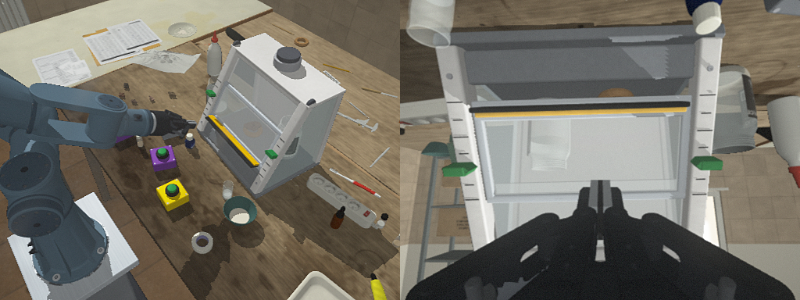

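The arm has stopped short, with joint 6 at its limit and the wrist near a singularity. The hood and lip are undisturbed. I'll roll the hand half a turn, which gives the same push geometry and puts the camera above.

>>> step_arm(motion=[[0,0,0,10,0,0,255],[0,0,0,20,0,0,255]])

```text
time_s: 2.45
eef_pos: [0.5024, 0.0269, 0.2232]
eef_rot: [0.95, 0.182, 0.238, -0.084]
wrist_force: [0.1, 0.7, -0.3]
opening: 0.002
```

Run:
```python
from h import *
o=ctrl.get_obs(); print(o['q'].round(2),H@o['eef_pos'],(H@R(o['eef_rot'])).round(3)); print(ctrl.camera_info('wrist')['hand_eye'].round(3))
```

```text
[-0.32 -0.52  2.58  1.44  0.2  -2.76] [0.35719066 0.0702878  0.41281187] [[ 0.998  0.022  0.064]
 [ 0.002  0.938 -0.348]
 [-0.068  0.347  0.935]]
[[ 0.001 -0.3    0.954 -0.142]
 [ 1.    -0.001 -0.001  0.001]
 [ 0.001  0.954  0.3   -0.077]
 [ 0.     0.     0.     1.   ]]
```

>>> step_arm(motion=[[0,0,0,10.5,0,0,255],[0,0,0,21,0,0,255],[0,0,0,31.5,0,0,255],[0,0,0,42,0,0,255],[0,0,0,52.5,0,0,255],[0,0,0,63,0,0,255],[0,0,0,73.5,0,0,255],[0,0,0,84,0,0,255]])

```text
time_s: 3.45
eef_pos: [0.5024, 0.027, 0.2233]
eef_rot: [0.585, 0.771, 0.12, -0.222]
wrist_force: [-1.2, 0.0, -0.2]
opening: 0.002
```

>>> step_arm(motion=[[0,0,0,10.5,0,0,255],[0,0,0,21,0,0,255],[0,0,0,31.5,0,0,255],[0,0,0,42,0,0,255],[0,0,0,52.5,0,0,255],[0,0,0,63,0,0,255],[0,0,0,73.5,0,0,255],[0,0,0,76,0,0,255]])

```text
time_s: 4.45
eef_pos: [0.5024, 0.027, 0.2233]
eef_rot: [-0.013, 0.968, -0.041, -0.249]
wrist_force: [-0.5, 0.4, -0.3]
opening: -0.002
```

Run:
```python
from h import *
o=ctrl.get_obs(); print(o['q'].round(2),H@o['eef_pos'],(H@R(o['eef_rot'])).round(3))
F=H.T@np.diag([1,-1,-1])
for c in([.45,.04,.32],[.524,.04,.325]): plan(H.T@np.array(c),F)
```

```text
[-0.32 -0.52  2.58  1.44  0.2   0.03] [0.35713225 0.07039913 0.41297209] [[ 0.998  0.002 -0.067]
 [ 0.002 -1.     0.003]
 [-0.067 -0.003 -0.998]]
shift mm [98.9 30.8 86.4] turn deg [-0.18  3.87  0.1 ]
shift mm [172.4  31.   76.4] turn deg [-0.18  3.87  0.1 ]
```

>>> step_arm(motion=[[25,8,22,0,1,0,255],[50,16,44,0,2,0,255],[75,24,66,0,3,0,255],[99,31,86,0,3.9,0,255],[99,31,86,0,3.9,0,255],[99,31,86,0,3.9,0,255],[99,31,86,0,3.9,0,255],[99,31,86,0,3.9,0,255]])

```text
time_s: 5.45
eef_pos: [0.5454, -0.007, 0.1011]
eef_rot: [-0.011, 0.976, -0.042, -0.215]
wrist_force: [-0.1, 0.7, 0.2]
opening: -0.002
```

Run:
```python
from h import *
o=ctrl.get_obs(); print(o['q'].round(2),H@o['eef_pos'],(H@R(o['eef_rot'])).round(3))
F=H.T@np.diag([1,-1,-1])
for c in([.45,.04,.32],[.524,.04,.325]): plan(H.T@np.array(c),F)
```

```text
[-0.41  0.23  2.5   2.7   0.75 -1.38] [0.45024302 0.04020335 0.32152431] [[ 1.     0.002  0.002]
 [ 0.002 -1.     0.004]
 [ 0.002 -0.004 -1.   ]]
shift mm [-0.2  0.2  1.5] turn deg [-0.23 -0.13  0.13]
shift mm [73.8  0.4 -3.3] turn deg [-0.23 -0.13  0.13]
```

>>> step_arm(motion=[[25,0,0,0,0,0,255],[50,0,0,0,0,0,255],[74,0,0,0,0,0,255],[74,0,0,0,0,0,255],[74,0,-8,0,0,0,255],[74,0,-8,0,0,0,255]])

```text
time_s: 6.2
eef_pos: [0.6153, -0.0137, 0.0779]
eef_rot: [-0.012, 0.976, -0.043, -0.215]
wrist_force: [-0.8, -0.1, 0.3]
opening: -0.002
```

Run:
```python
from h import *
o=ctrl.get_obs(); print(o['q'].round(2),H@o['eef_pos'],o['wrist_force'])
grab('scene');im=load('scene')[1][90:250,180:380]
grab('wrist'); w=load('wrist')[1]
cv2.imwrite('pics/b2.png',np.hstack([cv2.resize(x[...,::-1],(400,300),interpolation=cv2.INTER_CUBIC) for x in(im,w)]))
```

```text
[-0.33  0.4   2.32  2.8   0.73 -1.41] [0.52370464 0.03953491 0.33018961] [-0.82248921 -0.08425357  0.33824085]
```

View pics/b2.png

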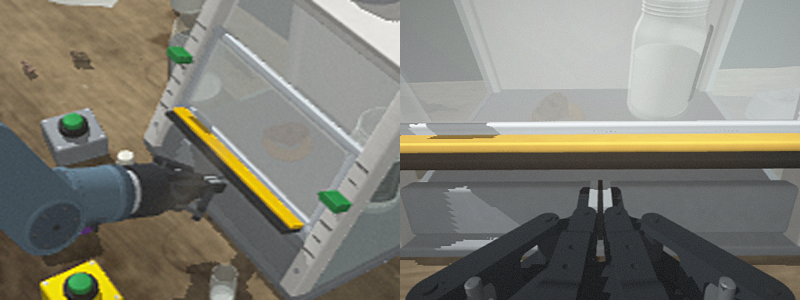

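The fingers are beneath the lip near its middle, clear of frame and sill, and nothing has been touched. Now I push slowly along the slide (tool −z).

>>> step_arm(motion=[[0,0,-4,0,0,0,255],[0,0,-8,0,0,0,255],[0,0,-12,0,0,0,255],[0,0,-15,0,0,0,255],[0,0,-18,0,0,0,255],[0,0,-21,0,0,0,255],[0,0,-24,0,0,0,255],[0,0,-27,0,0,0,255],[0,0,-30,0,0,0,255],[0,0,-33,0,0,0,255]])

```text
time_s: 7.55
eef_pos: [0.6288, -0.0152, 0.1059]
eef_rot: [-0.012, 0.975, -0.043, -0.216]
wrist_force: [-1.7, 0.2, -3.3]
opening: 0.002
```

```bash
cat >> h.py <<'E'
def sash(n,g=True):
    if g: grab(n)
    im,P,T,i=cloud(n); h=P@H.T
    hsv=cv2.cvtColor(im,cv2.COLOR_RGB2HSV);Hh,S,V=[hsv[...,k].astype(int) for k in range(3)]
    b=(h[...,0]>.47)&(h[...,0]<.56)&(h[...,2]>.3)&(h[...,2]<.5); gr=(Hh>50)&(Hh<85)&(S>120)
    r={}
    for nm,m in(('L',gr&(h[...,1]>.19)&(h[...,1]<.24)),('R',gr&(h[...,1]<-.11)&(h[...,1]>-.17)),('Y',(Hh>18)&(Hh<32)&(S>170)&(V>120)&(h[...,1]>-.12)&(h[...,1]<.2))):
        q=h[m&b]
        if len(q)<20: print(n,nm,len(q)); continue
        r[nm]=np.percentile(q[:,2],[50,75,90]); print(n,nm,len(q),r[nm].round(4))
    if len(r)==3: print(' gap mm',((r['L']+r['R'])/2-r['Y'])*1e3)
E
python3 - <<'E'
from h import *
o=ctrl.get_obs(); print(o['q'].round(2),H@o['eef_pos'],H@o['wrist_force'])
sash('scene');sash('wrist')
E
```

```text
[-0.32  0.32  2.3   2.77  0.64 -1.37] [0.52422452 0.03925259 0.36130326] [-0.16111046  0.03312603 -3.70895218]
scene L 82 [0.446 0.448 0.449]
scene R 119 [0.4465 0.4482 0.449 ]
scene Y 496 [0.3842 0.3851 0.3861]
 gap mm [62.08165738 62.96499057 62.8765268 ]
wrist L 0
wrist R 0
wrist Y 0
```

>>> step_arm(motion=[[0,0,-3,0,0,0,255],[0,0,-7,0,0,0,255],[0,0,-11,0,0,0,255],[0,0,-15,0,0,0,255],[0,0,-20,0,0,0,255],[0,0,-25,0,0,0,255],[0,0,-30,0,0,0,255],[0,0,-34,0,0,0,255],[0,0,-38,0,0,0,255],[0,0,-40,0,0,0,255]])

```text
time_s: 8.9
eef_pos: [0.646, -0.0171, 0.1426]
eef_rot: [-0.012, 0.975, -0.043, -0.216]
wrist_force: [-1.5, 2.4, -2.4]
opening: 0.001
```

>>> step_arm(motion=[[0,0,-3,0,0,0,255],[0,0,-6,0,0,0,255],[0,0,-9,0,0,0,255],[0,0,-11,0,0,0,255],[0,0,-13,0,0,0,255],[0,0,-14,0,0,0,255],[0,0,-14,0,0,0,255]])

```text
time_s: 9.78
eef_pos: [0.6518, -0.0177, 0.1551]
eef_rot: [-0.013, 0.975, -0.043, -0.216]
wrist_force: [-1.3, 2.2, -2.2]
opening: 0.001
```

Run:
```python
from h import *
o=ctrl.get_obs(); print(o['q'].round(2),H@o['eef_pos'],H@o['wrist_force'])
sash('scene');sash('top')
print((H@R(o['eef_rot'])).round(3))
im=load('scene')[1][90:250,180:380]
grab('wrist'); w=load('wrist')[1]
cv2.imwrite('pics/b3.png',np.hstack([cv2.resize(x[...,::-1],(400,300),interpolation=cv2.INTER_CUBIC) for x in(im,w)]))
```

```text
[-0.31  0.2   2.26  2.7   0.49 -1.26] [0.52434981 0.03873067 0.41568118] [-0.37694544  2.07670857 -2.62654029]
scene L 81 [0.4465 0.4479 0.4485]
scene R 122 [0.4464 0.4482 0.4488]
scene Y 503 [0.4385 0.4394 0.4401]
 gap mm [7.89592727 8.6349508  8.5353592 ]
top L 91 [0.4501 0.4519 0.4528]
top R 99 [0.4498 0.4515 0.4528]
top Y 662 [0.4412 0.4427 0.4438]
 gap mm [8.74314656 9.00880527 8.9642451 ]
[[ 1.     0.     0.001]
 [ 0.    -1.     0.006]
 [ 0.001 -0.006 -1.   ]]
```

View pics/b3.png

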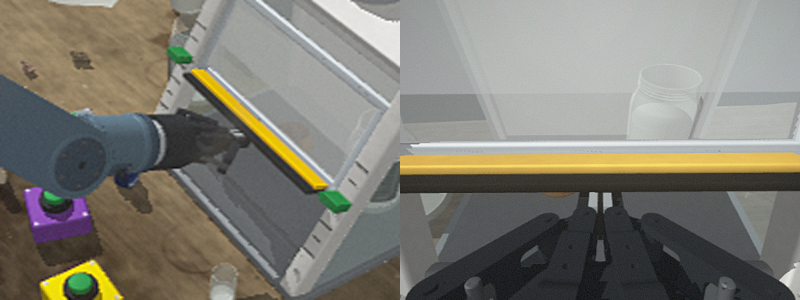

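The sash is about 9 mm short: the lip ends sit just below the clips, and the scene and top cameras agree.

>>> step_arm(motion=[[0,0,-2,0,0,0,255],[0,0,-4,0,0,0,255],[0,0,-6,0,0,0,255],[0,0,-7,0,0,0,255],[0,0,-8,0,0,0,255],[0,0,-8.6,0,0,0,255],[0,0,-8.6,0,0,0,255]])

```text
time_s: 10.8
eef_pos: [0.6554, -0.0181, 0.1628]
eef_rot: [-0.013, 0.975, -0.043, -0.216]
wrist_force: [0.0, 0.3, -4.7]
opening: 0.003
```

```bash
cat >> h.py <<'E'
def edge(n):
    # sub-pixel check: top-face planes, interior pixels only
    im,P,T,i=cloud(n); h=P@H.T
    hsv=cv2.cvtColor(im,cv2.COLOR_RGB2HSV);Hh,S,V=[hsv[...,k].astype(int) for k in range(3)]
    gr=(Hh>50)&(Hh<85)&(S>120); ye=(Hh>18)&(Hh<32)&(S>170)&(V>120)
    for lo,hi in((.505,.52),(.515,.53),(.512,.525)):
        q=(h[...,0]>lo)&(h[...,0]<hi)&(h[...,2]>.4)&(h[...,2]<.5)
        a=h[q&gr&(abs(h[...,1]-.04)<.21)][:,2]; y=h[q&ye][:,2]
        print(n,lo,hi,len(a),len(y),'gap',round((np.median(a)-np.median(y))*1e3,2))
E
python3 - <<'E'
from h import *
o=ctrl.get_obs(); print(H@o['eef_pos'],H@o['wrist_force'])
for n in('scene','top'): sash(n);edge(n)
E
```

```text
[0.52435381 0.03867321 0.42412077] [ 2.00529273  0.27879269 -4.26359879]
scene L 82 [0.4461 0.448  0.4492]
scene R 123 [0.4466 0.4481 0.4491]
scene Y 500 [0.447  0.4479 0.4486]
 gap mm [-0.67538111  0.21520835  0.55014256]
scene 0.505 0.52 80 274 gap 1.39
scene 0.515 0.53 37 260 gap -0.1
scene 0.512 0.525 55 276 gap 0.43
top L 91 [0.4504 0.4514 0.4526]
top R 99 [0.4497 0.4516 0.4525]
top Y 667 [0.4497 0.4511 0.4523]
 gap mm [0.29220049 0.33696189 0.2073006 ]
top 0.505 0.52 96 285 gap 1.82
top 0.515 0.53 63 470 gap 0.89
top 0.512 0.525 80 416 gap 1.38
```

The gap is about 0.3 mm, so the lip is level. I back off downward, then outward.

>>> step_arm(motion=[[0,0,4,0,0,0,255],[0,0,10,0,0,0,255],[0,0,18,0,0,0,255],[0,0,22,0,0,0,255],[-20,0,22,0,0,0,255],[-45,0,22,0,0,0,255],[-70,0,22,0,0,0,255],[-90,0,22,0,0,0,255],[-90,0,22,0,0,0,255]])

```text
time_s: 12.02
eef_pos: [0.5642, -0.01, 0.1811]
eef_rot: [-0.012, 0.976, -0.043, -0.215]
wrist_force: [-0.9, -0.1, -0.9]
opening: -0.0
```

Run:
```python
from h import *
o=ctrl.get_obs(); print(o['q'].round(2),o['eef_pos'],H@o['eef_pos'],H@o['wrist_force'])
for n in('scene','top'): sash(n);edge(n)
im=load('scene')[1][90:250,180:380]; w=load('top')[1][120:260,130:330]
cv2.imwrite('pics/b4.png',np.hstack([cv2.resize(x[...,::-1],(400,300),interpolation=cv2.INTER_CUBIC) for x in(im,w)]))
# grey box button
im,P,T,i=cloud('top')
hsv=cv2.cvtColor(im,cv2.COLOR_RGB2HSV);m=(hsv[...,0]>50)&(hsv[...,0]<85)&(hsv[...,1]>110)&(abs(P[...,0]-.53)<.04)&(abs(P[...,1]-.245)<.03)
q=P[m];print('btn',len(q),np.nanmedian(q,0),np.nanpercentile(q,[3,50,97],axis=0))
```

```text
[-0.39 -0.09  2.48  2.49  0.45 -1.09] [ 0.56420178 -0.00995778  0.18112756] [0.43365671 0.03888309 0.4020696 ] [-0.47106246 -0.14977307 -1.18237254]
scene L 81 [0.4459 0.4474 0.4484]
scene R 121 [0.4467 0.4481 0.4492]
scene Y 501 [0.4471 0.448  0.4486]
 gap mm [-0.80979119 -0.23178144  0.15672199]
scene 0.505 0.52 82 277 gap 1.01
scene 0.515 0.53 44 269 gap -0.04
scene 0.512 0.525 57 278 gap 0.22
top L 90 [0.4504 0.4517 0.453 ]
top R 99 [0.4499 0.4515 0.4528]
top Y 671 [0.4499 0.4512 0.4524]
 gap mm [0.28333843 0.43973672 0.43282883]
top 0.505 0.52 99 290 gap 2.05
top 0.515 0.53 64 469 gap 0.27
top 0.512 0.525 72 412 gap 1.33
btn 95 [0.529669   0.24486681 0.06290843] [[0.51502825 0.23094807 0.0508058 ]
 [0.529669   0.24486681 0.06290843]
 [0.54526038 0.26088215 0.06952392]]
```

View pics/b4.png

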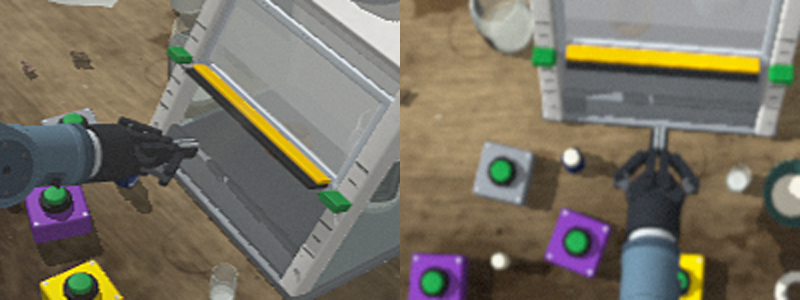

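The lip is level with both clips and stays there with the hand clear, and the clips and bystanders are where they were. The grey box's button is at about (0.530, 0.245), and I go there next.

```bash
cat >> h.py <<'E'
# tool down, tool y = -yh
xd=np.array([0,0,-1.]);D=np.stack([xd,-yh,np.cross(xd,-yh)],1)
E
python3 - <<'E'
from h import *
plan([.44,.06,.27],D);plan([.53,.245,.13],D)
E
```

```text
shift mm [-156.2  -59.3  -25.1] turn deg [ -0.32 -65.1    0.2 ]
shift mm [ -30.5 -250.8   72.1] turn deg [ -0.32 -65.1    0.2 ]
```

>>> step_arm(motion=[[-40,-10,-10,0,0,0,255],[-80,-25,-20,0,-8,0,255],[-110,-40,-25,0,-16,0,255],[-130,-50,-25,0,-25,0,255],[-145,-55,-25,0,-34,0,255],[-156,-59,-25,0,-43,0,255],[-156,-59,-25,0,-52,0,255],[-156,-59,-25,0,-60,0,255],[-156,-59,-25,-0.3,-65,0,255],[-156,-59,-25,-0.3,-65,0,255]])

```text
time_s: 13.38
eef_pos: [0.4405, 0.06, 0.2711]
eef_rot: [-0.032, 0.806, 0.002, -0.591]
wrist_force: [-0.3, 0.4, -0.2]
opening: 0.002
```

Run:
```python
from h import *
o=ctrl.get_obs(); print(o['q'].round(2),o['eef_pos'],o['wrist_force'],(D.T@R(o['eef_rot'])).round(3))
plan([.44,.06,.27],D);plan([.53,.245,.13],D)
```

```text
[-0.21 -0.41  2.09  0.11  1.17  1.38] [0.44050889 0.06000115 0.27108664] [-0.28421081  0.41917942 -0.19573861] [[ 0.953  0.053  0.299]
 [-0.066  0.997  0.033]
 [-0.297 -0.051  0.954]]
shift mm [0.9 0.1 0.8] turn deg [  2.47 -17.36   3.48]
shift mm [ 168.8 -180.2  -33.9] turn deg [  2.47 -17.36   3.48]
```

>>> step_arm(motion=[[15,-20,0,1,-7,1.5,255],[30,-50,0,2,-14,3,255],[50,-90,-10,2.5,-17.4,3.5,255],[85,-125,-20,2.5,-17.4,3.5,255],[120,-160,-28,2.5,-17.4,3.5,255],[150,-180,-34,2.5,-17.4,3.5,255],[164,-180,-34,2.5,-17.4,3.5,255],[164,-180,-34,2.5,-17.4,3.5,255]])

```text
time_s: 14.38
eef_pos: [0.5272, 0.2442, 0.1318]
eef_rot: [0.031, -0.706, 0.03, 0.707]
wrist_force: [-0.0, 0.7, 1.3]
opening: -0.0
```

Run:
```python
from h import *
np.set_printoptions(precision=4,suppress=True)
o=ctrl.get_obs(); print(o['q'].round(2),o['eef_pos'],o['wrist_force'],(D.T@R(o['eef_rot'])).round(3))
grab('wrist');im,P,T,i=cloud('wrist')
hsv=cv2.cvtColor(im,cv2.COLOR_RGB2HSV);m=(hsv[...,0]>50)&(hsv[...,0]<85)&(hsv[...,1]>110)&(abs(P[...,0]-.53)<.05)&(abs(P[...,1]-.245)<.04)
q=P[m];print('btn',len(q));print(np.nanpercentile(q,[2,25,50,75,98],axis=0)) if len(q) else 0
t=q[q[:,2]>np.nanpercentile(q[:,2],97)-.003];print('topface',len(t),(t.min(0)+t.max(0))/2,t.max(0)-t.min(0),np.median(t,0))
cv2.imwrite('pics/w5.png',im[...,::-1])
```

```text
[0.23 0.3  1.67 0.   1.17 1.89] [0.5272 0.2442 0.1318] [-0.0379  0.7245  1.3452] [[ 1.     0.    -0.001]
 [-0.     1.     0.   ]
 [ 0.001  0.     1.   ]]
btn 1172
[[0.5152 0.2353 0.0579]
 [0.5235 0.2432 0.0632]
 [0.53   0.2494 0.0636]
 [0.5364 0.2555 0.0641]
 [0.5437 0.263  0.065 ]]
topface 1085 [0.5287 0.2496 0.0638] [0.0305 0.0299 0.0038] [0.5295 0.2495 0.0637]
```

View pics/w5.png

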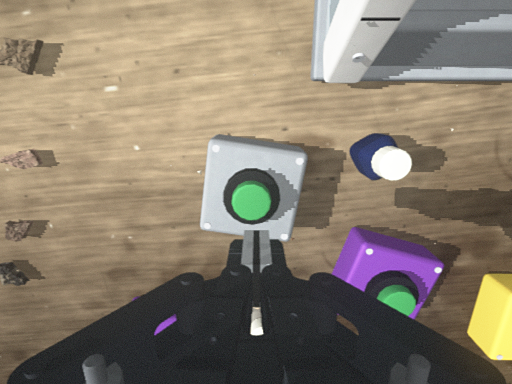

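The wrist view shows the fingertips just in front of the green button on the grey box. The button centre is at pixel (252,200), measured at (0.529, 0.248) with its top at z = 0.064. Now I press.

>>> step_arm(motion=[[25,-2,-1,0,0,0,255],[50,-4,-2,0,0,0,255],[62,-4,-2,0,0,0,255],[65,-4,-2,0,0,0,255],[67,-4,-2,0,0,0,255],[69,-4,-2,0,0,0,255],[71,-4,-2,0,0,0,255],[72.5,-4,-2,0,0,0,255],[73.5,-4,-2,0,0,0,255],[74,-4,-2,0,0,0,255]])

```text
time_s: 15.68
eef_pos: [0.5312, 0.2486, 0.06]
eef_rot: [-0.031, 0.708, -0.03, -0.705]
wrist_force: [1.5, 0.0, 4.1]
opening: 0.004
```

>>> step_arm(motion=[[1,0,0,0,0,0,255],[2,0,0,0,0,0,255],[2,0,0,0,0,0,255]])

```text
time_s: 16.05
eef_pos: [0.5312, 0.2486, 0.0581]
eef_rot: [-0.031, 0.708, -0.03, -0.705]
wrist_force: [1.5, 0.8, 6.2]
opening: 0.001
```

>>> step_arm(motion=[[1,0,0,0,0,0,255],[2,0,0,0,0,0,255],[2,0,0,0,0,0,255]])

```text
time_s: 16.42
eef_pos: [0.5314, 0.2487, 0.0578]
eef_rot: [-0.031, 0.708, -0.03, -0.705]
wrist_force: [-5.2, -2.8, 19.6]
opening: 0.0
```

The button is bottomed: the force jumped to 20 N while z stopped at 0.058. I let go and retreat upward.

>>> step_arm(motion=[[-3,0,0,0,0,0,255],[-10,0,0,0,0,0,255],[-30,0,0,0,0,0,255],[-60,0,0,0,0,0,255],[-100,0,20,0,0,0,255],[-140,0,60,0,0,0,255],[-140,0,80,0,0,0,255],[-140,0,80,0,0,0,255]])

```text
time_s: 17.42
eef_pos: [0.4495, 0.2556, 0.1964]
eef_rot: [-0.031, 0.708, -0.03, -0.705]
wrist_force: [0.1, 0.5, 0.6]
opening: -0.001
```

Run:
```python
from h import *
np.set_printoptions(precision=4,suppress=True)
o=ctrl.get_obs(); print(o['eef_pos'],o['wrist_force'],o['dq'].round(3))
for n in('scene','top'): sash(n)
grab('wrist');im,P,T,i=cloud('wrist')
hsv=cv2.cvtColor(im,cv2.COLOR_RGB2HSV);m=(hsv[...,0]>50)&(hsv[...,0]<85)&(hsv[...,1]>110)&(abs(P[...,0]-.53)<.03)&(abs(P[...,1]-.248)<.03)
print('btn z',np.nanmedian(P[m],0))
a=load('scene')[1];b=load('top')[1]
cv2.imwrite('pics/end.png',np.hstack([cv2.resize(x[...,::-1],(400,300),interpolation=cv2.INTER_AREA) for x in(a,b)]))
```

```text
[0.4495 0.2556 0.1964] [0.1296 0.4669 0.6134] [-0.018  0.046 -0.029 -0.006 -0.019 -0.006]
scene L 81 [0.4458 0.4481 0.4487]
scene R 119 [0.4466 0.4479 0.4486]
scene Y 500 [0.4471 0.448  0.4487]
 gap mm [-0.9359  0.0207 -0.0551]
top L 89 [0.4497 0.4519 0.453 ]
top R 97 [0.4498 0.4514 0.4525]
top Y 664 [0.4497 0.4512 0.4525]
 gap mm [0.096  0.4201 0.2527]
btn z [0.5283 0.2488 0.0637]
```

View pics/end.png

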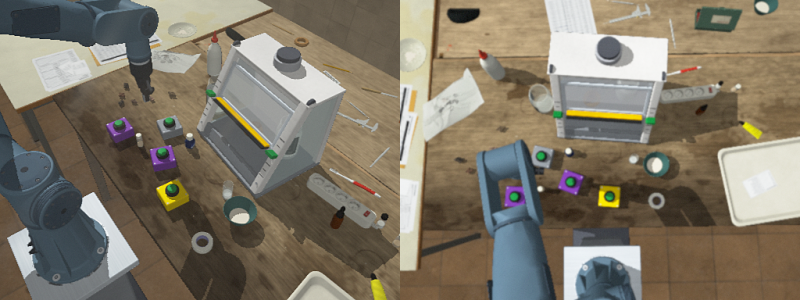

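The sash holds at the clips, the button is back up at z = 0.0637, every bystander is standing, and the arm is clear.

```bash
python3 -c "
from bench import ctrl
print(ctrl.hand_in())"
```

```text
the job is handed in; nothing more can be done
None
```

The job is done and handed in, at about 17.5 s on the robot's clock (limit 48 s). With the fingers shut under the lip, I pushed the sash up about 80 mm at about 4 N. I then backed off, pressed the green button on the grey box right down, and let go.

**Last checks:**
- **Sash:** the lip is level with both clips to within about 0.5 mm, in both the scene and top cameras. It read the same after the hand backed off and again after the button press. A second estimate, taken before the button press, disagreed: it gave gaps of up to 2 mm. I judged it less reliable because it mixes in pixels from the front faces.
- **Button:** the press bottomed out, with z stopping at 0.058 m while the force rose to about 20 N. Afterwards the button top was back at its original 0.0637 m.
- **Surroundings:** the clips did not move. In the last pictures the bystanders stood where they had been, and the arm was touching nothing.

The first approach stopped short at a joint limit with nothing touched. I got round it by rolling the hand half a turn.

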